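# Bolt the lid of the valve amplifier test box

### The arm

A 6-joint arm with a two-finger parallel gripper is mounted at the origin on the work surface. World frame = base frame: x ahead of the robot, y to its left, z up, the work surface at z = 0. Lengths are in m, angles in rad, forces in N, time in s.
With the tool pointing down it reaches from about 0.325 to 0.775 m from the base axis. Payload 5.5 kg.
Tool frame: the origin (TCP) lies at the very end of the fingers, on their centre line; the grasp point (between the pads) lies 19 mm behind it; z points along the fingers, y is the line along which they close (so a half turn about z gives the same grasp; the last joint's range is limited). The gripper opens to 85 mm and grips with 20 to 120 N. Pads are 22 mm wide; open, the fingers measure 114 mm over their backs; the gripper's body (76 mm by 85 mm) begins 54 mm behind the grasp point. The pads swing forward as they close: fully open they stand 13 mm farther back than shut.
Start: joints at [-1.361, 0.091, 1.231, -0, 1.82, -0.057], TCP at [0.158, -0.579, 0.231] pointing down, gripper open.
Joint ranges: [-2.87, 2.87], [-0.86, 2.18], [0.17, 2.46], [-1.51, 4.65], [0.06, 2.69], [-2.65, 2.65]. Speed limits (rad/s): [2.57, 2.57, 3.01, 3.14, 3.14, 3.14].

### API

Orientations are given as a rotation vector (axis times angle).
In Python, from plant import get_state, grab_frame, hand_in gives the robot as it stands.
- The arm moves only by the shell command python3 -m creep 'ROWS'. ROWS is JSON, a list that holds one entry, the list of rows, each a list of 7 numbers: the opening, from -1 (shut) to 1 (fully open), then the shift along the tool's x, y, z in units of 40 mm (1.0 is 40 mm), then the turn, a rotation vector about the tool's x, y, z in units of 6 degrees (1.0 is 6 degrees). A call has exactly 10 rows; each row is the pose to reach, as a shift and turn from the pose commanded when the call began, along the tool's axes at that moment; what a row does not reach only later rows make up. A row lasts 1/12 s, in which the tool goes at most 41.7 mm and 7.16 degrees, less where a joint would pass 70% of its speed; a pose out of reach is approached as far as the arm can. A call with a gripper value outside its range is refused whole. The fingers move at their own pace and stop on an object; the grip force is fixed at half the most. Time passes only in rows, so rows that repeat a pose let the fingers close, or fill a call up. It gives the time, the measured TCP pose, the force, the opening and the grip force at its end, in the units of the state.
- get_state(): the state, without advancing time (a new reading comes with each control period).
- grab_frame(name): name is "side" or "top"; returns a dict with "pixels" (420x560x3 uint8, red, green, blue), "vertical_fov" (degrees; the focal length in pixels is half the picture's height over the tangent of half this angle, whatever the lens; pixels are square), "cx", "cy" (the principal point, pixels), "dist_coeffs" ([k1, k2, p1, p2, k3] as OpenCV has them; the pictures are not rectified), "position" and "attitude" of the camera in the world. Camera axes: x right, y down, z forward; pixel columns grow to the right and rows downward; lengths in m; the calibration is good to about 2 mm. A picture is of the moment at which its call begins. There is no depth.
- hand_in(): hands the job in; it is judged then, once.
The state is a dict: "time_s": time; "qpos": joint angles; "joint_vel": joint speeds; "joint_torque": joint torques, N m; "tool_pos": TCP position; "orientation": TCP orientation; "force": force on the tool from outside, world axes, zero at the start; "wrist_torque": the same for the moment, N m; "finger_gap": opening from 0.0 (shut) to 1.0 (fully open); "finger_force": force on a finger pad.
Only numpy, scipy, OpenCV 4.12 (cv2) and the standard library are available. Lean on these libraries where they do the work, as an engineer would, in place of code of your own. Each camera call takes 0.05 s, during which the arm holds its last target. There are 200 camera calls.

### The job

Lock the lid of the amplifier test box on the bench: slide its barrel bolt across into the brass keeper, find the notch in the yellow plate by feel, and turn the handle with the red knob fully down into it. Be gentle, never force the handle against the plate, leave the loose parts on the bench alone and let go at the end.

Things in the scene. Friction and masses are not known exactly. Their poses are not given: they have to be found in the camera images.
- amp_box: Test box fixed to the bench: grey, 180 mm along its x, 260 mm along its y, top at 100 mm; level, any yaw. Origin: centre of its underside. Front = its -x face; the bolt runs along the top front edge. Aluminium lid on its left (+y), dark fixed deck on its right (-y) with two cans (to 170 mm high) and a yellow transformer (to 145 mm), all at box x above -15 mm.
- keeper (a point): Centre of the brass keeper on the fixed deck, on the bolt axis: box (-60, -55, 122 mm). The bolt axis runs along the box's y at box x = -60 mm, height 122 mm. The keeper and two steel guide straps over the bolt (box y = +86 and -16 mm) reach up to 138 mm.
- bolt (a joint): Travel of the steel bolt rod (12 mm diameter) in m, 0 to 0.070; grows as the bolt slides towards the box's -y, into the keeper. It starts at 0 to 0.012. Dry friction about 2 N plus 8 N s/m. The handle is at box y = 66 mm minus this travel. At 0.025 and more the bolt's tip is in the keeper.
- handle (a joint): Angle of the handle about the bolt axis in rad: 0 = pointing straight up, 1.571 = level, pointing to the box's -x (front), fully down; stops at -0.1 and 1.571. It starts at 0 to 0.35. Dry friction 0.055 N m: it stays where it is left. Away from the notch the yellow plate stops it at about 0.98; only in the notch does it go to 1.571.
- handle_grip: The handle: a steel stem 8 mm thick carrying a red roller knob crosswise, 18 mm in diameter, 22 mm long along the bolt, its centre 55 mm from the bolt axis; the roller spins freely on its pin. Origin on the bolt axis; z axis along the stem to the knob, y axis along the bolt (the box's y). Pinched by its two ends from above, it can be led round its arc.
- knob (a point): Centre of the red roller knob.
- latch: The latch on the lid: a dark foot strip 130 mm long and, screwed to it, the upright yellow plate, 4 mm thick, 112 mm long along the box's y. Origin: foot of the plate at box (-86, +25, 100 mm), axes as the box. Do not force the handle on the plate: keep below 30 N there (1 N pressed on the knob gives about 1.8 N at the plate, by leverage).
- plate_top (a point): Point at the height of the yellow plate's top edge (134 mm), over the latch's origin. The plate has one open-topped notch 11 mm wide (1.5 mm of play either side of the stem), reaching below the level handle. The plate was set by hand, so the notch lies anywhere from 32 to 62 mm of bolt travel: not measured, to be found by feel with light pressure.
- valve: Loose glass valve standing on the bench, 38 mm in diameter, 84 mm high; origin under its base. To be left alone.
- capacitor: Loose capacitor can standing on the bench, 40 mm in diameter, 75 mm high; origin under its base. To be left alone.
- screwdriver: Loose screwdriver lying on the bench, 170 mm long, orange handle; to be left alone.

How it is judged:
On the way:
1. the bolt is slid across into the keeper (travel over 25 mm) with the handle still above the plate (value of joint bolt above 0.025 m and value of joint handle below 1.2 rad).
At the end, for the whole second after the job is handed in: The bolt is across in the keeper (travel over 28 mm), the handle is down in the notch (over 1.45 rad of 1.571) and at rest, and the robot has let go (value of joint bolt above 0.028 m and value of joint handle above 1.45 rad and linear speed of handle_grip below 0.01 m/s); the robot touches nothing.
It fails at once if the handle is forced against the notched plate (over 30 N) (contact force between handle_grip and latch above 30 N).
It fails at once if the valve is disturbed (moved over 15 mm) (distance of valve from where it was at the start of the episode above 0.015 m).
It fails at once if the capacitor is disturbed (moved over 15 mm) (distance of capacitor from where it was at the start of the episode above 0.015 m).
It fails at once if the screwdriver is disturbed (moved over 15 mm) (distance of screwdriver from where it was at the start of the episode above 0.015 m).
It also fails if it takes over 72 s, if anything falls off the work surface, if the arm or the gripper's body presses on something with over 40 N, if the wrist force passes 120 N, or if a joint passes its speed limit or range.

## Working session

There is one attempt and no reset: what is moved stays moved. The work goes in short steps, Python scripts to look and compute and a shell command to move; the robot and the scene stay as the last step left them, time stands still between calls to the robot, and variables do not carry over. Pictures are saved under pics/ and viewed, at most 10 in all, crops included, and the job is handed in when it is done.

```bash
mkdir -p pics; cat > h.py <<'E'
import numpy as np, cv2
from plant import get_state, grab_frame
from scipy.spatial.transform import Rotation as R
def save(n,fn,crop=None,s=1):
    f=grab_frame(n); p=f["pixels"][:,:,::-1].copy()
    if crop: x0,y0,x1,y1=crop; p=cv2.resize(p[y0:y1,x0:x1],None,fx=s,fy=s,interpolation=cv2.INTER_CUBIC)
    cv2.imwrite("pics/"+fn,p); return {k:v for k,v in f.items() if k!="pixels"}
E
python3 - <<'E'
from h import *
a=save("top","t0.png"); b=save("side","s0.png"); print(a);print(b);print(get_state())
E
```

```text
{'vertical_fov': 55.297853222200544, 'cx': 285.94364622044725, 'cy': 224.9508503226286, 'dist_coeffs': array([-0.1056596,  0.       ,  0.       ,  0.       ,  0.       ]), 'position': array([0.45219532, 0.02987387, 1.02120405]), 'attitude': array([-2.18909337,  2.14089009, -0.14775457])}
{'vertical_fov': 57.458515973616976, 'cx': 279.58288627477936, 'cy': 210.27255149010563, 'dist_coeffs': array([0.02215425, 0.        , 0.        , 0.        , 0.        ]), 'position': array([0.3009502 , 0.40766603, 0.70532107]), 'attitude': array([-0.86084626,  2.63226605, -0.96232291])}
{'time_s': 0.1, 'qpos': array([-1.36070046e+00,  9.17875438e-02,  1.23175320e+00,  2.23205269e-05,
        1.81977613e+00, -5.66638823e-02]), 'joint_vel': array([-4.82626285e-04, -2.30920237e-03, -2.17984533e-03, -2.05154205e-03,
       -3.43978097e-04, -2.26007059e-05]), 'joint_torque': array([ 3.67655812e-03, -4.60218358e+01, -4.19217253e+01,  5.12199529e-05,
        1.05981273e-02,  2.62009814e-05]), 'tool_pos': array([ 0.15814048, -0.57853573,  0.23026847]), 'orientation': array([-3.11198262e+00, -4.17563606e-01,  1.73591037e-04]), 'force': array([ 0.25901188, -0.23077465, -0.0173831 ]), 'wrist_torque': array([-0.05338001,  0.03134707, -0.02942975]), 'finger_force': 0.0, 'finger_gap': 1.0022422766355454}
```

View pics/t0.png

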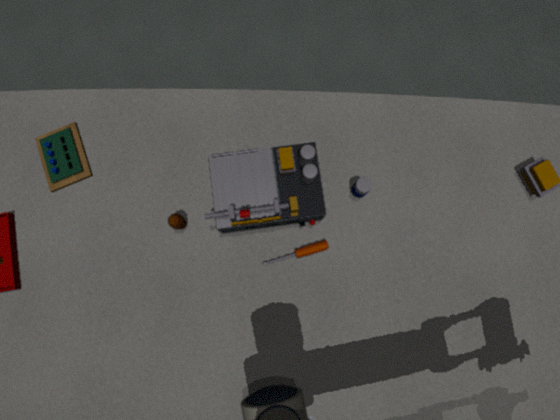

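View pics/s0.png

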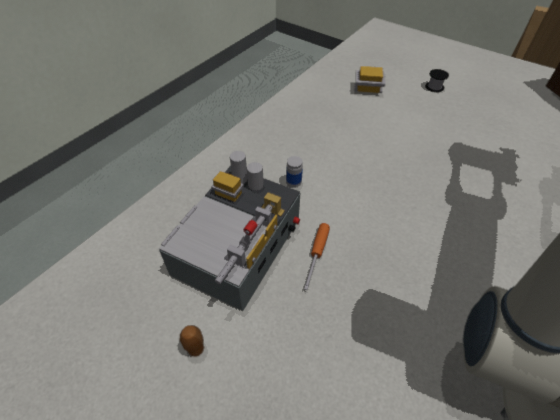

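The top view shows the box with its corners near (208,154), (317,142), (325,218) and (215,230), and the red knob near (245,212). In the side view the knob is near (251,228). I'll enlarge both.

```bash
python3 - <<'E'
from h import *
for n,c,s in (("top",(195,130,345,240),5.),("side",(155,145,315,305),3.75)):
    save(n,n+"1.png",c,s)
E
```

```text
(no output)
```

View pics/top1.png

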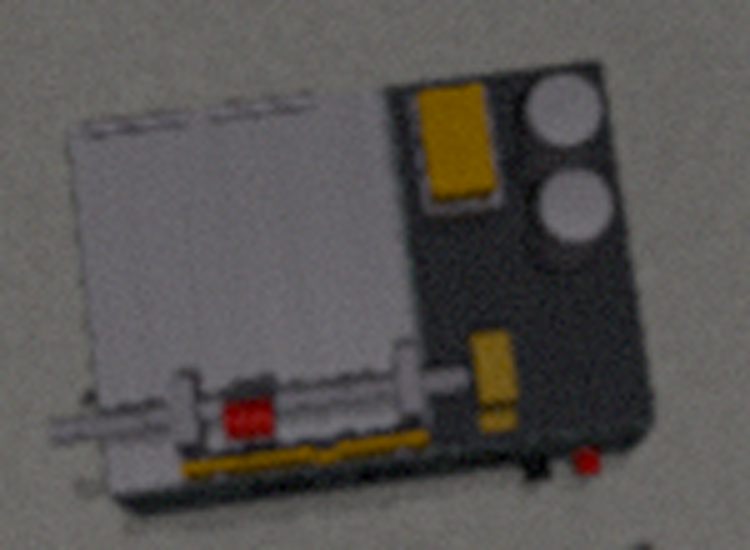

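View pics/side1.png

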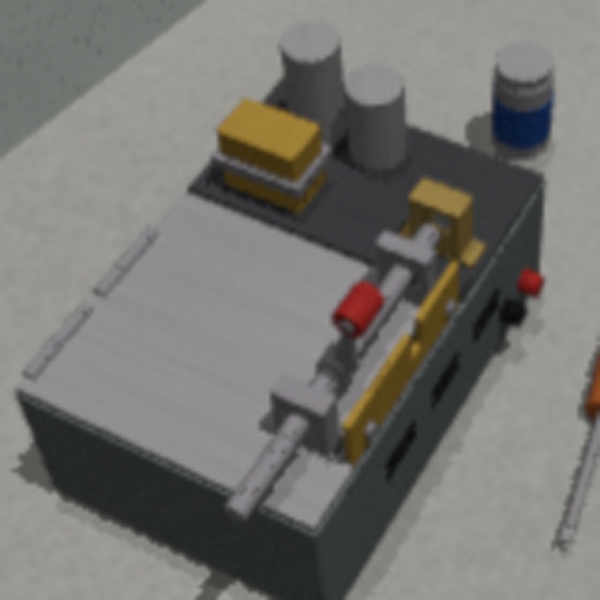

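The top crop shows lid corners at (70,125) and (115,492), the deck corner at (603,65), the straps at (185,410) and (408,375), the keeper at (493,367), the knob at (250,417), and a dip in the plate at about (322,455). In the side crop the corners are (20,393), (322,530) and (543,178), the knob is at (358,308), and the notch is at about (415,347). I'll fit the pose, travel, angle and an approximate notch position together.

```bash
cat >> h.py <<'E'
def cams():
    return {n:grab_frame(n) for n in("top","side")}
def proj(f,P):
    Rm=R.from_rotvec(f["attitude"]).as_matrix(); h=f["pixels"].shape[0]
    F=h/2/np.tan(np.radians(f["vertical_fov"]/2)); K=np.array([[F,0,f["cx"]],[0,F,f["cy"]],[0,0,1.]])
    t=-Rm.T@f["position"]
    return cv2.projectPoints(np.atleast_2d(P).astype(float),cv2.Rodrigues(Rm.T)[0],t,K,f["dist_coeffs"])[0][:,0]
E
cat > fit.py <<'E'
from h import *
from scipy.optimize import least_squares
C=cams()
fr={"top":(195,130,5.),"side":(155,145,3.75)}
px=lambda n,u:(np.array(u)+.5)/fr[n][2]-.5+np.array(fr[n][:2])
st=[("top",(90,130,100),(70,125)),("top",(90,-130,100),(603,65)),("top",(-90,130,100),(115,492)),
("side",(90,130,100),(20,393)),("side",(-90,130,100),(322,530)),("side",(-90,-130,100),(543,178)),
("top",(-60,-55,138),(493,367)),("side",(-60,-55,138),(441,207)),("top",(-60,86,138),(185,400)),("side",(-60,86,138),(305,402)),
("top",(-60,-16,138),(408,375)),("side",(-60,-16,138),(406,250))]
def W(p,q):
    return R.from_euler("z",p[2]).apply(np.array(q)/1000)+[p[0],p[1],0]
def res(p):
    r=[proj(C[n],W(p,q))[0]-px(n,u) for n,q,u in st]
    k=(-60-55*np.sin(p[4]),66-1000*p[3],122+55*np.cos(p[4]))
    r+=[proj(C[n],W(p,k))[0]-px(n,u) for n,u in(("top",(250,417)),("side",(358,308)))]
    r+=[proj(C[n],W(p,(-86,66-1000*p[5],134)))[0]-px(n,u) for n,u in(("top",(322,453)),("side",(416,345)))]
    return np.ravel(r)
s=least_squares(res,[.5,.05,.1,.005,.2,.045],loss="soft_l1")
p=s.x;print(p.round(4));print(res(p).reshape(-1,2).round(1).tolist())
if __name__=="__main__":
    st_=get_state();T=R.from_rotvec(st_["orientation"]).as_matrix();print("tool",T.round(3).tolist())
    k=W(p,(-60-55*np.sin(p[4]),66-1000*p[3],122+55*np.cos(p[4])));print("knob",k)
    print("tooly angle",np.degrees(np.arctan2(T[1,1],T[0,1])),"box y angle",np.degrees(p[2])+90)
    d=k-st_["tool_pos"];print("dist tool axes",(T.T@d/0.04).round(3), "radius",np.hypot(*k[:2]))
E
python3 fit.py
```

```text
[0.6609 0.0661 0.1595 0.0124 0.2291 0.038 ]
[[-1.5, 0.1], [0.1, -2.1], [-1.9, 1.3], [-2.0, -0.6], [-0.8, 1.5], [2.3, -0.8], [0.4, 0.0], [0.9, -2.0], [-0.6, 1.9], [0.4, -1.5], [0.1, 0.8], [0.8, -0.1], [0.1, -0.5], [0.3, 0.3], [-0.6, -0.5], [-0.8, -2.9]]
tool [[0.965, 0.264, -0.0], [0.264, -0.965, 0.001], [0.0, -0.001, -1.0]]
knob [0.58079257 0.10744626 0.17556319]
tooly angle -74.71413254384458 box y angle 99.14144533285238
dist tool axes [ 14.714 -13.76    1.393] radius 0.5906477018749982
```

```bash
python3 -m creep '[[[0.1,0.5,-0.4,-0.2,0,0,0.1],[0.1,1.1,-1.0,-0.4,0,0,0.2],[0.1,1.8,-1.7,-0.6,0,0,0.3],[0.1,2.5,-2.3,-0.6,0,0,0.5],[0.1,3.2,-3.0,-0.6,0,0,0.6],[0.1,3.9,-3.6,-0.6,0,0,0.7],[0.1,4.6,-4.3,-0.6,0,0,0.8],[0.1,5.3,-5.0,-0.6,0,0,0.9],[0.1,6.0,-5.6,-0.6,0,0,1.0],[0.1,6.5,-6.1,-0.6,0,0,1.0]]]'
cat > goal.py <<'E'
from h import *
# print tool-axis offsets to a box point for the TCP; usage goal.py bx by bz
import sys
P=np.array([.6609,.0661,.1595])
s=get_state();T=R.from_rotvec(s["orientation"]);w=R.from_euler("z",P[2]).apply(np.array(list(map(float,sys.argv[1:4])))/1000)+[P[0],P[1],0]
want=R.from_euler("z",P[2])*R.from_matrix([[1,0,0],[0,-1,0],[0,0,-1]])
tb=R.from_euler("z",-P[2]).apply(s["tool_pos"]-[P[0],P[1],0])*1000
print("t",round(s["time_s"],2),"tcp box mm",tb.round(1),"F box",R.from_euler("z",-P[2]).apply(s["force"]).round(1),"gap",round(s["finger_gap"],3),"ff",round(s["finger_force"],1))
print("shift",(T.inv().apply(w-s["tool_pos"])/.04).round(3),"turn",(np.degrees((T.inv()*want).as_rotvec())/6).round(3))
E
python3 goal.py -72 54 220
```

```text
time_s: 1.13
tool_pos: [0.3457, -0.2725, 0.2556]
orientation: [3.131, 0.255, 0.002]
force: [0.4, 0.4, -0.7]
finger_gap: 0.551
finger_force: 0.0
t 1.13 tcp box mm [-365.  -284.3  255.6] F box [ 0.5  0.3 -0.7] gap 0.551 ff 0.0
shift [ 7.351 -8.433  0.895] turn [ 0.003 -0.011  0.031]
```

```bash
python3 -m creep '[[[0.1,0.5,-0.6,0,0,0,0],[0.1,1.1,-1.3,0,0,0,0],[0.1,1.7,-2.0,0,0,0,0],[0.1,2.3,-2.7,0,0,0,0],[0.1,2.9,-3.4,0,0,0,0],[0.1,3.5,-4.1,0,0,0,0],[0.1,4.1,-4.8,0,0,0,0],[0.1,4.7,-5.4,0,0,0,0],[0.1,5.2,-6.0,0,0,0,0],[0.1,5.7,-6.5,0,0,0,0]]]'
python3 goal.py -72 54 220
```

```text
time_s: 1.97
tool_pos: [0.5283, 0.0207, 0.2553]
orientation: [-3.131, -0.256, -0.0]
force: [0.8, -1.4, -0.1]
finger_gap: 0.549
finger_force: 0.0
t 1.97 tcp box mm [-138.1  -23.8  255.3] F box [ 0.6 -1.5 -0.1] gap 0.549 ff 0.0
shift [ 1.661 -1.938  0.882] turn [-0.002 -0.001  0.036]
```

```bash
python3 -m creep '[[[0.1,0.4,-0.5,0,0,0,0],[0.1,0.8,-1.0,0,0,0,0],[0.1,1.2,-1.4,0,0,0,0],[0.1,1.5,-1.8,0,0,0,0],[0.1,1.66,-1.94,0.2,0,0,0],[0.1,1.66,-1.94,0.4,0,0,0],[0.1,1.66,-1.94,0.6,0,0,0],[0.1,1.66,-1.94,0.8,0,0,0],[0.1,1.66,-1.94,0.88,0,0,0],[0.1,1.66,-1.94,0.88,0,0,0]]]'
python3 goal.py -72.5 53.6 160
python3 - <<'E'
from h import *
a=save("top","t2.png",(205,170,325,250),5); b=save("side","s2.png",(185,145,315,275),4)
i=[cv2.imread(f"pics/{n}2.png") for n in "ts"]
i=[cv2.resize(x,(400,int(x.shape[0]*400/x.shape[1]))) for x in i]
m=np.zeros((max(x.shape[0] for x in i),800,3),np.uint8)
for k,x in enumerate(i): m[:x.shape[0],k*400:k*400+400]=x
cv2.imwrite("pics/m2.png",m)
E
```

```text
time_s: 2.8
tool_pos: [0.5799, 0.1048, 0.2186]
orientation: [3.131, 0.252, -0.004]
force: [0.4, -0.0, 0.8]
finger_gap: 0.551
finger_force: 0.0
t 2.8 tcp box mm [-73.8  51.  218.6] F box [ 0.4 -0.1  0.8] gap 0.551 ff 0.0
shift [ 0.036 -0.064  1.465] turn [0.001 0.021 0.012]
```

View pics/m2.png

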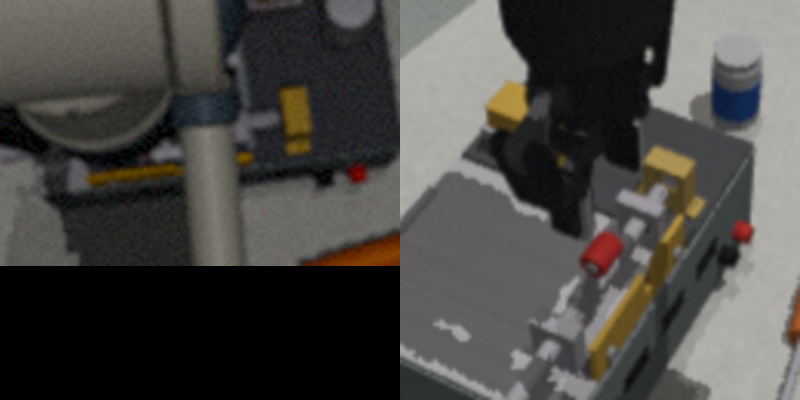

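The side half of this picture shows the two fingertips at about (573,232) and (628,165), either side of the red knob at (602,253) and still above it. I'll check that against the projected positions before descending.

```bash
python3 - <<'E'
from h import *
f=grab_frame("side");s=get_state();T=R.from_rotvec(s["orientation"])
c=lambda q:((proj(f,q)[0]-[185,145])*3.077+[400,0]).round(0)
for d in(-24,0,24): print(c(s["tool_pos"]+T.apply([0,d/1000,0])),c(s["tool_pos"]+T.apply([0,d/1000,-.01])))
k=R.from_euler("z",.1595).apply([-.0725,.0536,.1755])+[.6609,.0661,0];print(c(k))
E
```

```text
[576. 230.] [575. 218.]
[599. 199.] [598. 187.]
[621. 169.] [620. 157.]
[601. 253.]
```

```bash
python3 -m creep '[[[0.1,0.03,-0.06,0.2,0,0,0],[0.1,0.03,-0.06,0.4,0,0,0],[0.1,0.03,-0.06,0.6,0,0,0],[0.1,0.03,-0.06,0.8,0,0,0],[0.1,0.03,-0.06,1.0,0,0,0],[0.1,0.03,-0.06,1.2,0,0,0],[0.1,0.03,-0.06,1.3,0,0,0],[0.1,0.03,-0.06,1.4,0,0,0],[0.1,0.03,-0.06,1.45,0,0,0],[0.1,0.03,-0.06,1.45,0,0,0]]]' && python3 goal.py -72.5 53.6 160
python3 -m creep '[[[-0.1,0,0,0,0,0,0],[-0.3,0,0,0,0,0,0],[-0.4,0,0,0,0,0,0],[-0.5,0,0,0,0,0,0],[-0.6,0,0,0,0,0,0],[-0.7,0,0,0,0,0,0],[-0.8,0,0,0,0,0,0],[-1,0,0,0,0,0,0],[-1,0,0,0,0,0,0],[-1,0,0,0,0,0,0]]]' && python3 goal.py -72.5 53.6 160
```

```text
time_s: 3.78
tool_pos: [0.5814, 0.1083, 0.1616]
orientation: [-3.131, -0.254, 0.001]
force: [1.6, -1.3, -1.0]
finger_gap: 0.55
finger_force: 0.0
t 3.78 tcp box mm [-71.8  54.3 161.6] F box [ 1.4 -1.5 -1. ] gap 0.55 ff 0.0
shift [-0.018  0.018  0.041] turn [-0.     0.005  0.024]
time_s: 4.62
tool_pos: [0.5817, 0.1084, 0.1628]
orientation: [3.131, 0.254, 0.002]
force: [-0.7, -0.5, 5.4]
finger_gap: 0.238
finger_force: 59.2
t 4.62 tcp box mm [-71.4  54.3 162.8] F box [-0.8 -0.4  5.4] gap 0.238 ff 59.2
shift [-0.026  0.017  0.069] turn [ 0.001 -0.01   0.024]
```

```bash
python3 -m creep '[[[-1,0,0.05,0,0,0,0],[-1,0,0.1,0,0,0,0],[-1,0,0.16,0,0,0,0],[-1,0,0.22,0,0,0,0],[-1,0,0.28,0,0,0,0],[-1,0,0.34,0,0,0,0],[-1,0,0.4,0,0,0,0],[-1,0,0.45,0,0,0,0],[-1,0,0.45,0,0,0,0],[-1,0,0.45,0,0,0,0]]]' && python3 goal.py -72.5 36 160
python3 - <<'E'
import numpy as np
o=.235
for t in np.arange(.235,1.6,.0833): print(round(t,3),(np.array([-55*(np.sin(t)-np.sin(o)),55*(np.cos(o)-np.cos(t))])/40).round(3))
E
```

```text
time_s: 5.45
tool_pos: [0.5845, 0.0909, 0.1628]
orientation: [-3.131, -0.255, -0.001]
force: [-1.6, 0.4, 5.8]
finger_gap: 0.238
finger_force: 59.1
t 5.45 tcp box mm [-71.4  36.7 162.8] F box [-1.6  0.7  5.8] gap 0.238 ff 59.1
shift [-0.026  0.016  0.069] turn [-0.006 -0.009  0.027]
0.235 [-0.  0.]
0.318 [-0.11   0.031]
0.402 [-0.217  0.072]
0.485 [-0.321  0.121]
0.568 [-0.42   0.178]
0.652 [-0.514  0.244]
0.735 [-0.602  0.317]
0.818 [-0.683  0.397]
0.901 [-0.758  0.484]
0.985 [-0.825  0.577]
1.068 [-0.885  0.675]
1.151 [-0.936  0.777]
1.235 [-0.978  0.884]
1.318 [-1.011  0.993]
1.401 [-1.035  1.105]
1.484 [-1.05   1.219]
1.568 [-1.055  1.333]
```

```bash
python3 -m creep '[[[-1,-0.05,0,-0.01,0,0,0],[-1,-0.11,0,0.0,0,0,0],[-1,-0.16,0,0.02,0,0,0],[-1,-0.22,0,0.04,0,0,0],[-1,-0.27,0,0.065,0,0,0],[-1,-0.32,0,0.09,0,0,0],[-1,-0.37,0,0.12,0,0,0],[-1,-0.42,0,0.15,0,0,0],[-1,-0.42,0,0.15,0,0,0],[-1,-0.42,0,0.15,0,0,0]]]' && python3 goal.py -72.5 36 160
```

```text
time_s: 6.28
tool_pos: [0.5675, 0.0879, 0.1549]
orientation: [-3.131, -0.254, 0.002]
force: [5.0, 1.6, -8.2]
finger_gap: 0.243
finger_force: 58.9
t 6.28 tcp box mm [-88.8  36.4 154.9] F box [ 5.2  0.8 -8.2] gap 0.243 ff 58.9
shift [ 0.407  0.011 -0.129] turn [-0.003  0.013  0.025]
```

```bash
python3 -m creep '[[[-1,0.025,0,0.04,0,0,0],[-1,0.0,0,0.065,0,0,0],[-1,-0.04,0,0.09,0,0,0],[-1,-0.08,0,0.12,0,0,0],[-1,-0.12,0,0.16,0,0,0],[-1,-0.16,0,0.19,0,0,0],[-1,-0.2,0,0.23,0,0,0],[-1,-0.235,0,0.26,0,0,0],[-1,-0.235,0,0.26,0,0,0],[-1,-0.235,0,0.26,0,0,0]]]' && python3 goal.py -72.5 36 160
```

```text
time_s: 7.12
tool_pos: [0.5578, 0.0863, 0.1455]
orientation: [3.131, 0.254, -0.003]
force: [-6.1, 1.2, 4.8]
finger_gap: 0.242
finger_force: 60.3
t 7.12 tcp box mm [-98.6  36.3 145.5] F box [-5.8  2.2  4.8] gap 0.242 ff 60.3
shift [ 0.652  0.009 -0.363] turn [-0.     0.016  0.025]
```

```bash
cat > ft.py <<'E'
from h import *
P=np.array([.6609,.0661,.1595]);s=get_state();B=R.from_euler("z",-P[2])
t=B.apply(s["tool_pos"]-[P[0],P[1],0])*1000;F=B.apply(s["force"])
th=np.arctan2(-(t[0]-.6+60),t[2]+13.5-122)
print("box",t.round(1),"th",th.round(3),"r",np.hypot(t[0]-.6+60,t[2]+13.5-122).round(1),"F",F.round(1),"Fr_out",(-F[0]*np.sin(th)+F[2]*np.cos(th)).round(1),"Ft_resist",(F[0]*np.cos(th)+F[2]*np.sin(th)).round(1),"Fy",F[1].round(1))
E
python3 -m creep '[[[-1,-0.02,0,-0.02,0,0,0],[-1,-0.03,0,-0.01,0,0,0],[-1,-0.05,0,0.01,0,0,0],[-1,-0.06,0,0.03,0,0,0],[-1,-0.08,0,0.05,0,0,0],[-1,-0.1,0,0.075,0,0,0],[-1,-0.115,0,0.1,0,0,0],[-1,-0.115,0,0.1,0,0,0],[-1,-0.115,0,0.1,0,0,0],[-1,-0.115,0,0.1,0,0,0]]]' | head -1; python3 ft.py
```

```text
time_s: 7.95
box [-102.2   36.3  141.2] th 0.92 r 53.9 F [ 5.7  2.  -2.5] Fr_out -6.0 Ft_resist 1.5 Fy 2.0
```

```bash
cat >> ft.py <<'E'
import sys
ft=F[0]*np.cos(th)+F[2]*np.sin(th)
sys.exit(1 if ft>5.5 or abs(F[1])>9 or np.linalg.norm(F)>12 else 0)
E
python3 -m creep '[[[-1,0.01,0,0.01,0,0,0],[-1,0.0,0,0.02,0,0,0],[-1,-0.01,0,0.03,0,0,0],[-1,-0.02,0,0.045,0,0,0],[-1,-0.02,0,0.045,0,0,0],[-1,-0.02,0,0.045,0,0,0],[-1,-0.02,0,0.045,0,0,0],[-1,-0.02,0,0.045,0,0,0],[-1,-0.02,0,0.045,0,0,0],[-1,-0.02,0,0.045,0,0,0]]]' | head -1; python3 ft.py &&
python3 -m creep '[[[-1,-0.003,0,0.004,0,0,0],[-1,-0.006,0,0.008,0,0,0],[-1,-0.008,0,0.012,0,0,0],[-1,-0.011,0,0.016,0,0,0],[-1,-0.011,0,0.016,0,0,0],[-1,-0.011,0,0.016,0,0,0],[-1,-0.011,0,0.016,0,0,0],[-1,-0.011,0,0.016,0,0,0],[-1,-0.011,0,0.016,0,0,0],[-1,-0.011,0,0.016,0,0,0]]]' | head -1; python3 ft.py
```

```text
time_s: 8.78
box [-103.    36.2  140.1] th 0.944 r 53.8 F [ 4.4  2.8 -1.3] Fr_out -4.4 Ft_resist 1.5 Fy 2.8
time_s: 9.62
box [-103.2   36.3  139.7] th 0.951 r 53.8 F [ 4.4  3.  -0.7] Fr_out -4.0 Ft_resist 2.0 Fy 3.0
```

```bash
python3 -m creep '[[[-1,0,0,0.01,0,0,0],[-1,0,0,0.02,0,0,0],[-1,-0.005,0,0.025,0,0,0],[-1,-0.005,0,0.025,0,0,0],[-1,-0.005,0,0.025,0,0,0],[-1,-0.005,0,0.025,0,0,0],[-1,-0.005,0,0.025,0,0,0],[-1,-0.005,0,0.025,0,0,0],[-1,-0.005,0,0.025,0,0,0],[-1,-0.005,0,0.025,0,0,0]]]' | head -1; python3 ft.py &&
python3 -m creep '[[[-1,-0.003,0,0.004,0,0,0],[-1,-0.006,0,0.008,0,0,0],[-1,-0.008,0,0.012,0,0,0],[-1,-0.011,0,0.016,0,0,0],[-1,-0.011,0,0.016,0,0,0],[-1,-0.011,0,0.016,0,0,0],[-1,-0.011,0,0.016,0,0,0],[-1,-0.011,0,0.016,0,0,0],[-1,-0.011,0,0.016,0,0,0],[-1,-0.011,0,0.016,0,0,0]]]' | head -1; python3 ft.py && 
python3 -m creep '[[[-1,-0.003,0,0.004,0,0,0],[-1,-0.006,0,0.008,0,0,0],[-1,-0.008,0,0.012,0,0,0],[-1,-0.011,0,0.016,0,0,0],[-1,-0.011,0,0.016,0,0,0],[-1,-0.011,0,0.016,0,0,0],[-1,-0.011,0,0.016,0,0,0],[-1,-0.011,0,0.016,0,0,0],[-1,-0.011,0,0.016,0,0,0],[-1,-0.011,0,0.016,0,0,0]]]' | head -1; python3 ft.py
```

```text
time_s: 10.45
box [-103.8   36.2  138.7] th 0.973 r 53.7 F [2.1 1.9 4.5] Fr_out 0.8 Ft_resist 4.9 Fy 1.9
time_s: 11.28
box [-103.9   36.3  138.4] th 0.98 r 53.6 F [2.4 1.8 5.1] Fr_out 0.9 Ft_resist 5.6 Fy 1.8
box [-103.9   36.3  138.4] th 0.98 r 53.6 F [2.4 1.8 5.1] Fr_out 0.9 Ft_resist 5.6 Fy 1.8
```

```bash
sed -i 's/^sys.exit.*/sys.exit(1 if ft>8 or ft<3 or abs(F[1])>10 else 0)/' ft.py
python3 -m creep '[[[-1,0,0.015,0,0,0,0],[-1,0,0.03,0,0,0,0],[-1,0,0.04,0,0,0,0],[-1,0,0.04,0,0,0,0],[-1,0,0.04,0,0,0,0],[-1,0,0.04,0,0,0,0],[-1,0,0.04,0,0,0,0],[-1,0,0.04,0,0,0,0],[-1,0,0.04,0,0,0,0],[-1,0,0.04,0,0,0,0]]]' | head -1; python3 ft.py &&
python3 -m creep '[[[-1,0,0.015,0,0,0,0],[-1,0,0.03,0,0,0,0],[-1,0,0.04,0,0,0,0],[-1,0,0.04,0,0,0,0],[-1,0,0.04,0,0,0,0],[-1,0,0.04,0,0,0,0],[-1,0,0.04,0,0,0,0],[-1,0,0.04,0,0,0,0],[-1,0,0.04,0,0,0,0],[-1,0,0.04,0,0,0,0]]]' | head -1; python3 ft.py &&
python3 -m creep '[[[-1,0,0.015,0,0,0,0],[-1,0,0.03,0,0,0,0],[-1,0,0.04,0,0,0,0],[-1,0,0.04,0,0,0,0],[-1,0,0.04,0,0,0,0],[-1,0,0.04,0,0,0,0],[-1,0,0.04,0,0,0,0],[-1,0,0.04,0,0,0,0],[-1,0,0.04,0,0,0,0],[-1,0,0.04,0,0,0,0]]]' | head -1; python3 ft.py &&
python3 -m creep '[[[-1,0,0.015,0,0,0,0],[-1,0,0.03,0,0,0,0],[-1,0,0.04,0,0,0,0],[-1,0,0.04,0,0,0,0],[-1,0,0.04,0,0,0,0],[-1,0,0.04,0,0,0,0],[-1,0,0.04,0,0,0,0],[-1,0,0.04,0,0,0,0],[-1,0,0.04,0,0,0,0],[-1,0,0.04,0,0,0,0]]]' | head -1; python3 ft.py
```

```text
time_s: 12.12
box [-103.9   35.9  138.4] th 0.98 r 53.6 F [3.8 5.7 5.7] Fr_out -0.0 Ft_resist 6.9 Fy 5.7
time_s: 12.95
box [-103.9   34.5  138.4] th 0.98 r 53.6 F [3.7 6.9 5.4] Fr_out -0.1 Ft_resist 6.5 Fy 6.9
time_s: 13.78
box [-103.9   33.   138.4] th 0.979 r 53.6 F [3.1 6.9 6.5] Fr_out 1.1 Ft_resist 7.1 Fy 6.9
time_s: 14.62
box [-104.    31.   138.2] th 0.983 r 53.6 F [2.8 5.5 5.5] Fr_out 0.8 Ft_resist 6.1 Fy 5.5
```

```bash

python3 -m creep '[[[-1,0,0.015,0,0,0,0],[-1,0,0.03,0,0,0,0],[-1,0,0.04,0,0,0,0],[-1,0,0.04,0,0,0,0],[-1,0,0.04,0,0,0,0],[-1,0,0.04,0,0,0,0],[-1,0,0.04,0,0,0,0],[-1,0,0.04,0,0,0,0],[-1,0,0.04,0,0,0,0],[-1,0,0.04,0,0,0,0]]]' | head -1; python3 ft.py &&
python3 -m creep '[[[-1,0,0.015,0,0,0,0],[-1,0,0.03,0,0,0,0],[-1,0,0.04,0,0,0,0],[-1,0,0.04,0,0,0,0],[-1,0,0.04,0,0,0,0],[-1,0,0.04,0,0,0,0],[-1,0,0.04,0,0,0,0],[-1,0,0.04,0,0,0,0],[-1,0,0.04,0,0,0,0],[-1,0,0.04,0,0,0,0]]]' | head -1; python3 ft.py &&
python3 -m creep '[[[-1,0,0.015,0,0,0,0],[-1,0,0.03,0,0,0,0],[-1,0,0.04,0,0,0,0],[-1,0,0.04,0,0,0,0],[-1,0,0.04,0,0,0,0],[-1,0,0.04,0,0,0,0],[-1,0,0.04,0,0,0,0],[-1,0,0.04,0,0,0,0],[-1,0,0.04,0,0,0,0],[-1,0,0.04,0,0,0,0]]]' | head -1; python3 ft.py &&
python3 -m creep '[[[-1,0,0.015,0,0,0,0],[-1,0,0.03,0,0,0,0],[-1,0,0.04,0,0,0,0],[-1,0,0.04,0,0,0,0],[-1,0,0.04,0,0,0,0],[-1,0,0.04,0,0,0,0],[-1,0,0.04,0,0,0,0],[-1,0,0.04,0,0,0,0],[-1,0,0.04,0,0,0,0],[-1,0,0.04,0,0,0,0]]]' | head -1; python3 ft.py
```

```text
time_s: 15.45
box [-104.5   27.8  137.4] th 1.001 r 53.6 F [-2.7 -3.  -0.5] Fr_out 2.0 Ft_resist -1.9 Fy -3.0
box [-104.5   27.8  137.4] th 1.001 r 53.6 F [-2.7 -3.  -0.5] Fr_out 2.0 Ft_resist -1.9 Fy -3.0
box [-104.5   27.8  137.4] th 1.001 r 53.6 F [-2.7 -3.  -0.5] Fr_out 2.0 Ft_resist -1.9 Fy -3.0
box [-104.5   27.8  137.4] th 1.001 r 53.6 F [-2.7 -3.  -0.5] Fr_out 2.0 Ft_resist -1.9 Fy -3.0
```

```bash
python3 -m creep '[[[-1,-0.005,0,0.01,0,0,0],[-1,-0.01,0,0.02,0,0,0],[-1,-0.015,0,0.03,0,0,0],[-1,-0.02,0,0.04,0,0,0],[-1,-0.025,0,0.05,0,0,0],[-1,-0.03,0,0.06,0,0,0],[-1,-0.035,0,0.065,0,0,0],[-1,-0.035,0,0.065,0,0,0],[-1,-0.035,0,0.065,0,0,0],[-1,-0.035,0,0.065,0,0,0]]]' | head -1; python3 ft.py
```

```text
time_s: 16.28
box [-105.6   27.9  135.4] th 1.043 r 53.4 F [-1.6 -4.7  4.4] Fr_out 3.6 Ft_resist 3.0 Fy -4.7
```

```bash
python3 -m creep '[[[-1,-0.01,0.015,0,0,0,0],[-1,-0.01,0.025,0,0,0,0],[-1,-0.01,0.025,0,0,0,0],[-1,-0.02,0.025,0.02,0,0,0],[-1,-0.03,0.025,0.04,0,0,0],[-1,-0.04,0.025,0.06,0,0,0],[-1,-0.05,0.025,0.08,0,0,0],[-1,-0.06,0.025,0.1,0,0,0],[-1,-0.07,0.025,0.12,0,0,0],[-1,-0.07,0.025,0.12,0,0,0]]]' | head -1; python3 ft.py
```

```text
time_s: 17.12
box [-108.4   26.9  129.5] th 1.166 r 53.3 F [ 1.9 -4.7 -0. ] Fr_out -1.7 Ft_resist 0.7 Fy -4.7
```

```bash
python3 -m creep '[[[-1,-0.005,0.01,0.01,0,0,0],[-1,-0.015,0.01,0.03,0,0,0],[-1,-0.02,0.01,0.05,0,0,0],[-1,-0.03,0.01,0.07,0,0,0],[-1,-0.035,0.01,0.09,0,0,0],[-1,-0.04,0.01,0.11,0,0,0],[-1,-0.045,0.01,0.13,0,0,0],[-1,-0.05,0.01,0.15,0,0,0],[-1,-0.055,0.01,0.17,0,0,0],[-1,-0.055,0.01,0.17,0,0,0]]]' | head -1; python3 ft.py
```

```text
time_s: 17.95
box [-110.4   26.8  122.9] th 1.296 r 53.0 F [ 3.1 -3.6 -0.5] Fr_out -3.1 Ft_resist 0.4 Fy -3.6
```

```bash
python3 -m creep '[[[-1,0,0.01,0.02,0,0,0],[-1,-0.005,0.01,0.05,0,0,0],[-1,-0.01,0.01,0.075,0,0,0],[-1,-0.015,0.01,0.1,0,0,0],[-1,-0.02,0.01,0.125,0,0,0],[-1,-0.025,0.01,0.15,0,0,0],[-1,-0.03,0.01,0.175,0,0,0],[-1,-0.03,0.01,0.2,0,0,0],[-1,-0.03,0.01,0.205,0,0,0],[-1,-0.03,0.01,0.205,0,0,0]]]' | head -1; python3 ft.py
```

```text
time_s: 18.78
box [-111.8   26.6  115.1] th 1.446 r 52.8 F [ 4.3 -0.8 -0.5] Fr_out -4.3 Ft_resist 0.0 Fy -0.8
```

```bash
python3 -m creep '[[[-1,0,0,0.02,0,0,0],[-1,0,0,0.04,0,0,0],[-1,0,0,0.06,0,0,0],[-1,0,0,0.08,0,0,0],[-1,0,0,0.1,0,0,0],[-1,0,0,0.12,0,0,0],[-1,0,0,0.14,0,0,0],[-1,0,0,0.15,0,0,0],[-1,0,0,0.16,0,0,0],[-1,0,0,0.16,0,0,0]]]' | head -1; python3 ft.py
```

```text
time_s: 19.62
box [-112.    26.5  109.4] th 1.555 r 52.6 F [ 0.2 -0.1  4.8] Fr_out -0.1 Ft_resist 4.8 Fy -0.1
```

```bash
python3 -m creep '[[[-1,0,0,0.01,0,0,0],[-1,0,0,0.015,0,0,0],[-1,0,0,0.015,0,0,0],[-1,0,0,0.015,0,0,0],[-1,0,0,0.015,0,0,0],[-1,0,0,0.015,0,0,0],[-1,0,0,0.015,0,0,0],[-1,0,0,0.015,0,0,0],[-1,0,0,0.015,0,0,0],[-1,0,0,0.015,0,0,0]]]' | head -1; python3 ft.py
python3 -m creep '[[[-0.6,0,0,0,0,0,0],[-0.5,0,0,0,0,0,0],[-0.4,0,0,0,0,0,0],[-0.3,0,0,0,0,0,0],[-0.2,0,0,0,0,0,0],[-0.1,0,0,0,0,0,0],[-0.1,0,0,0,0,0,0],[-0.1,0,0,0,0,0,0],[-0.1,0,0,0,0,0,0],[-0.1,0,0,0,0,0,0]]]' | head -1; python3 goal.py -130 26.5 200; python3 -c "
from h import *
save('side','s3.png',(185,145,315,275),4)"
```

```text
time_s: 20.45
box [-111.9   26.5  109.2] th 1.557 r 52.5 F [-1.1  0.4  7. ] Fr_out 1.2 Ft_resist 7.0 Fy 0.4
time_s: 21.28
t 21.28 tcp box mm [-111.9   26.5  108.1] F box [-0.  -0.8  0.9] gap 0.45 ff 0.0
shift [-4.520e-01 -2.000e-03 -2.297e+00] turn [-0.     0.002  0.025]
```

View pics/s3.png

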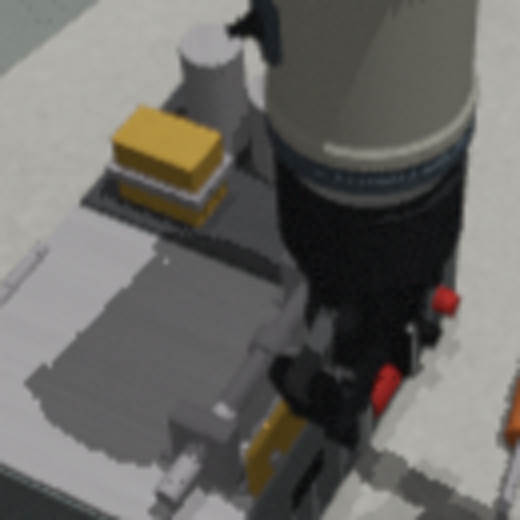

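In the crop the red knob is low at the front edge near (385,388), with the fingers open around it. I'll retreat straight up.

```bash
python3 -m creep '[[[-0.1,0,0,-0.1,0,0,0],[-0.1,0,0,-0.25,0,0,0],[-0.1,0,0,-0.5,0,0,0],[-0.1,0,0,-0.8,0,0,0],[-0.1,0,0,-1.2,0,0,0],[-0.1,0,0,-1.6,0,0,0],[-0.1,0,0,-2.0,0,0,0],[-0.1,0,0,-2.4,0,0,0],[-0.1,0,0,-2.8,0,0,0],[-0.1,0,0,-3.2,0,0,0]]]' | head -1; python3 ft.py
python3 -m creep '[[[-0.1,-0.5,0,0,0,0,0],[-0.1,-1,0,0,0,0,0],[-0.1,-1.5,0,0,0,0,0],[-0.1,-2,0,0,0,0,0],[-0.1,-2.5,0,0,0,0,0],[-0.1,-3,0,0,0,0,0],[-0.1,-3,0,0,0,0,0],[-0.1,-3,0,0,0,0,0],[-0.1,-3,0,0,0,0,0],[-0.1,-3,0,0,0,0,0]]]' | head -1; python3 -c "
from h import *
save('side','s4.png',(185,145,315,275),4)
f=grab_frame('side')
for t in(1.3,1.45,1.571):
    k=R.from_euler('z',.1595).apply([-.06-.055*np.sin(t),.0265,.122+.055*np.cos(t)])+[.6609,.0661,0];print(t,(proj(f,k)[0]-[185,145])*4)"
```

```text
time_s: 22.17
box [-111.8   26.4  238.8] th 0.382 r 140.4 F [-0.6  0.4  1.2] Fr_out 1.3 Ft_resist -0.1 Fy 0.4
time_s: 23.0
1.3 [372.40282734 370.60549167]
1.45 [375.48315558 382.22748984]
1.571 [376.21851259 390.89372289]
```

View pics/s4.png

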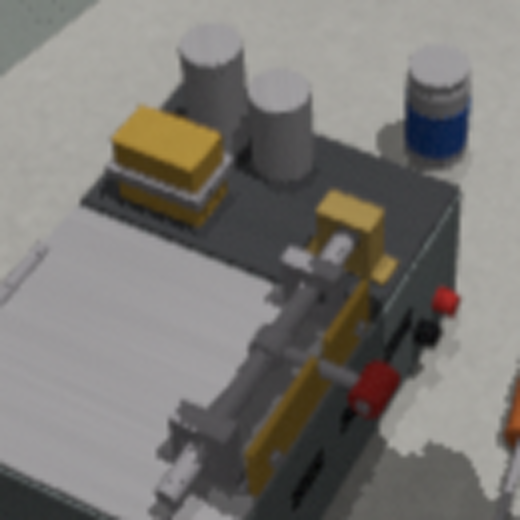

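The picture shows the red knob at (376,389), where the fully-down prediction is (376,391). The stem lies in the notch, the bolt tip is in the keeper, and the gripper is clear, so I'll hand in.

```bash
python3 -c "
from plant import hand_in
print(hand_in())"
```

```text
the job is handed in; nothing more can be done
None
```

The lid is locked and the job handed in (no verdict was returned): the bolt is in the keeper at about 39 mm of travel, the handle is fully down in the notch found by feel, and the gripper has let go and is clear.

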